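# Sort left- and right-hand brackets into their trays

## Task

Two finished steel brackets stand on the bench, one left-hand and one its right-hand mirror image, and each tray already holds one bracket of one hand. Set each loose bracket down, without dropping it, standing flat on the floor of the tray that holds the bracket of the same hand. Leave the brackets already in the trays and the other things on the bench where they are.

Things in the scene. Friction and masses are not known exactly. Their poses are not given: they have to be found in the camera images.
- left_loose_mid (a point): Loose left-hand steel bracket on the bench, 0.4-0.7 kg. Base 100 (x) x 36 x 6 mm; upright web on its middle line, 100 x 8 mm, top 55 mm up: grip it. At the +x end a foot, 38 wide, 6 thick, reaches sideways to +68 mm in y: seen from above, looking along the web to the foot end, it points left. Any yaw. Point: mid-length of the web, in its middle plane, 27 mm above the underside, within 10 mm of the weight; x along the web, z up.
- right_loose_mid (a point): Loose right-hand steel bracket on the bench, 0.4-0.7 kg. Base 100 (x) x 36 x 6 mm; upright web on its middle line, 100 x 8 mm, top 55 mm up: grip it. At the +x end a foot, 38 wide, 6 thick, reaches sideways to -68 mm in y: seen from above, looking along the web to the foot end, it points right. Any yaw. Point: mid-length of the web, in its middle plane, 27 mm above the underside, within 10 mm of the weight; x along the web, z up.
- left_sample_mid (a point): Left-hand steel bracket, same shape, size, point and axes as the loose left-hand one. It stands already in one of the two trays (which one varies), web roughly across the tray (along tray y), 45-65 mm from the tray's middle towards its +x end, foot towards +x. It shows that this tray is for left-hand brackets; the right-hand one is in the other tray.
- right_sample_mid (a point): Right-hand steel bracket, same shape, size, point and axes as the loose right-hand one. It stands already in one of the two trays (which one varies), web roughly across the tray (along tray y), 45-65 mm from the tray's middle towards its +x end, foot towards +x. It shows that this tray is for right-hand brackets; the left-hand one is in the other tray.
- tray_a: Open shallow grey plastic tray fixed on the +y side of the bench, 310 (its x, roughly away from the robot) x 220 mm (its y), walls 28 mm high and 4 mm thick, floor 4 mm thick; origin at the centre of its underside, z up. Looks like the other tray. One bracket stands in its +x half; its -x half is empty.
- tray_b: Open shallow grey plastic tray fixed on the -y side of the bench, 310 (its x, roughly away from the robot) x 220 mm (its y), walls 28 mm high and 4 mm thick, floor 4 mm thick; origin at the centre of its underside, z up. Looks like the other tray. One bracket stands in its +x half; its -x half is empty.
- hacksaw: Hacksaw lying flat outside the trays on the -y side, about 370 mm long (its x), 160 mm wide and 25 mm high; origin under the middle of its frame's back bar, the blade 85 mm from it to -y. Not part of the job.
- bottle: Green drink bottle standing outside the trays on the +y side, 64 mm across, 200 mm high; origin under its centre. Not part of the job.

How it is judged:
At the end, for the whole second after the job is handed in: Each loose bracket stands on its base on the floor of the tray that holds the bracket already there of its own hand: its mid point inside the tray's walls and 26 to 37 mm above the tray's underside, tilted less than 0.12 rad, at rest (under 0.02 m/s), released (((x of left_sample_mid in the frame of tray_a between -0.155 and 0.155 m and y of left_sample_mid in the frame of tray_a between -0.11 and 0.11 m and x of right_sample_mid in the frame of tray_b between -0.155 and 0.155 m and y of right_sample_mid in the frame of tray_b between -0.11 and 0.11 m and x of left_loose_mid in the frame of tray_a between -0.151 and 0.151 m and y of left_loose_mid in the frame of tray_a between -0.106 and 0.106 m and z of left_loose_mid in the frame of tray_a between 0.026 and 0.037 m and x of right_loose_mid in the frame of tray_b between -0.151 and 0.151 m and y of right_loose_mid in the frame of tray_b between -0.106 and 0.106 m and z of right_loose_mid in the frame of tray_b between 0.026 and 0.037 m) or (x of left_sample_mid in the frame of tray_b between -0.155 and 0.155 m and y of left_sample_mid in the frame of tray_b between -0.11 and 0.11 m and x of right_sample_mid in the frame of tray_a between -0.155 and 0.155 m and y of right_sample_mid in the frame of tray_a between -0.11 and 0.11 m and x of left_loose_mid in the frame of tray_b between -0.151 and 0.151 m and y of left_loose_mid in the frame of tray_b between -0.106 and 0.106 m and z of left_loose_mid in the frame of tray_b between 0.026 and 0.037 m and x of right_loose_mid in the frame of tray_a between -0.151 and 0.151 m and y of right_loose_mid in the frame of tray_a between -0.106 and 0.106 m and z of right_loose_mid in the frame of tray_a between 0.026 and 0.037 m)) and angle between each of left_loose_mid, right_loose_mid's own z axis and vertical below 0.12 rad and linear speed of each of left_loose, right_loose below 0.02 m/s); the robot touches nothing.
It fails at once if a bracket already in its tray is shifted by more than 30 mm (distance of any of left_sample_mid, right_sample_mid from where it was at the start of the episode above 0.03 m).
It fails at once if a bracket is dropped (falls free faster than 0.9 m/s) ((linear speed of left_loose above 0.9 m/s and contact force between left_loose and the fingers below 0.5 N) or (linear speed of right_loose above 0.9 m/s and contact force between right_loose and the fingers below 0.5 N)).
It fails at once if the hacksaw or the bottle is moved by more than 30 mm (distance of any of hacksaw, bottle from where it was at the start of the episode above 0.03 m).
It also fails if it takes over 58 s, if anything falls off the work surface, if the arm or the gripper's body presses on something with over 40 N, if the wrist force passes 120 N, or if a joint passes its speed limit or range.

## Robot

A 6-joint arm with a two-finger parallel gripper is mounted at the origin on the work surface. World frame = base frame: x ahead of the robot, y to its left, z up, the work surface at z = 0. Lengths are in m, angles in rad, forces in N, time in s.
With the tool pointing down it reaches from about 0.35 to 0.775 m from the base axis. Payload 7.3 kg.
Tool frame: the origin (TCP) lies on the centre line of the jaws, within the pads' length; the fingertips stand 25 mm ahead of it and the grasp point (between the pads) lies 6 mm ahead of it; z points along the fingers, y is the direction in which the jaws open and shut (so a half turn about z gives the same grasp; the last joint's range is limited). The gripper opens to 92 mm and grips with 3 to 60 N. Pads are 19 mm wide; open, the fingers measure 130 mm over their backs; the gripper's body (75 mm by 190 mm) begins 47 mm behind the grasp point.
Start: joints at [-1.401, 0.342, 1.524, -0, 1.275, -0.146], TCP at [0.163, -0.499, 0.252] pointing down, gripper open.
Joint ranges: [-2.53, 2.53], [-0.77, 2.02], [0.04, 2.7], [-1, 4.14], [0.28, 2.66], [-3.11, 3.11]. Speed limits (rad/s): [2.57, 2.57, 3.14, 3.14, 3.14, 3.14].

## Interface

Orientations are given as [roll, pitch, yaw] about the fixed x, y, z axes, in that order (R = Rz(yaw) Ry(pitch) Rx(roll)).
In Python, from cell import telemetry, read_camera, workorder gives the robot as it stands.
- The arm moves only by the shell command python3 -m creep 'ROWS' [FORCE]. ROWS is JSON, one flat list of numbers, 5 for each row, row after row: the opening, from 0 (shut) to 1 (fully open), then the shift along the world's x, y, z in m, then the turn about the world's z in rad. A call has 1 to 12 rows; each row shifts and turns the pose as measured when the row begins; what a row does not reach is not made up. A row lasts 1/8 s, in which the tool goes at most 62.5 mm and 10.7 degrees, less where a joint would pass 70% of its speed; a pose out of reach is approached as far as the arm can. A call is refused whole if a number of a shift passes 0.0625 or a number of a turn 0.188, either way. A call with a gripper value outside its range is refused whole. The fingers move at their own pace and stop on an object; FORCE is the grip in N (left out, the last holds). Time passes only in rows, so rows that do not move let the fingers close. It gives the time, the measured TCP pose, the force and the opening at its end, in the units of the state.
- telemetry.observe(): the state, without advancing time (a new reading comes with each control period).
- read_camera(name): name is "scene" or "side" or "wrist"; returns a dict with "image" (400x640x3 uint8, red, green, blue), "fovy" (degrees; the focal length in pixels is half the picture's height over the tangent of half this angle, whatever the lens; pixels are square), "cx", "cy" (the principal point, pixels), "R" (3x3) and "t" (3): a world point X has camera coordinates R X + t. Camera axes: x right, y down, z forward; pixel columns grow to the right and rows downward; lengths in m; the calibration is good to about 2 mm. A picture is of the moment at which its call begins. There is no depth.
- workorder.hand_in(): hands the job in, once; it reports no verdict.
The state is a dict: "time": time; "qpos": joint angles; "qvel": joint speeds; "joint_efforts": joint torques, N m; "tool_pos": TCP position; "tool_rot": TCP orientation; "contact_force": force on the tool from outside, world axes, zero at the start; "torque": the same for the moment, N m; "opening": finger opening in m.
Only numpy, scipy, OpenCV 4.12 (cv2) and the standard library are available. Lean on these libraries where they do the work, as an engineer would, in place of code of your own. Each camera call takes 0.05 s, during which the arm holds its last target.

## Working session

There is one attempt and no reset: what is moved stays moved. The work goes in short steps, Python scripts to look and compute and a shell command to move; the robot and the scene stay as the last step left them, time stands still between calls to the robot, and variables do not carry over. Pictures are saved under pics/ and viewed, and the job is handed in when it is done.

```bash
mkdir -p pics; ls; python3 - <<'E'
from cell import telemetry, read_camera
import cv2
for n in ["scene","side","wrist"]:
    c=read_camera(n); cv2.imwrite(f"pics/{n}0.png",c["image"][:,:,::-1]); 
    print(n,c["fovy"],c["cx"],c["cy"],c["R"],c["t"], {k for k in c})
print(telemetry.observe())
E
```

```text
pics
scene 56.0780299443236 317.4300929075823 193.68674696017536 [[ 0.77547206  0.63103062 -0.02105803]
 [ 0.36854368 -0.47947947 -0.79641383]
 [-0.51265841  0.60983587 -0.60438528]] [-0.44517691 -0.1426104   1.74875679] {'cx', 'cy', 't', 'R', 'fovy', 'image'}
side 43.41987589920574 325.59556128022933 196.4995013291862 [[ 0.99383039 -0.11047719 -0.0097953 ]
 [-0.0703548  -0.55968689 -0.82571229]
 [ 0.08574007  0.82130711 -0.56400644]] [-0.56066516  0.0785856   1.50275711] {'cx', 'cy', 't', 'R', 'fovy', 'image'}
wrist 69.74213110550242 318.07011600143846 196.106404240462 [[ 3.10312322e-01 -9.50634302e-01 -8.28380365e-04]
 [-9.19614652e-01 -3.00407242e-01  2.53109424e-01]
 [-2.40863352e-01 -7.77811823e-02 -9.67437302e-01]] [-0.5239906  -0.03065037  0.38743786] {'cx', 'cy', 't', 'R', 'fovy', 'image'}
{'time': 0.15, 'qpos': array([-1.40100290e+00,  3.42549421e-01,  1.52477968e+00,  1.30430758e-05,
        1.27537894e+00, -1.46027632e-01]), 'qvel': array([-0.00130406, -0.0009447 , -0.0032808 , -0.00051131, -0.00101797,
       -0.00027985]), 'joint_efforts': array([ 1.92535459e-03, -4.31470478e+01, -2.44353497e+01,  7.16753933e-02,
        5.36932109e-02, -8.75792034e-05]), 'tool_pos': array([ 0.16302947, -0.49876922,  0.25121773]), 'tool_rot': array([-3.14049096e+00, -1.74639491e-04,  3.15817154e-01]), 'contact_force': array([-0.25037794, -0.2228811 , -0.78904002]), 'torque': array([ 0.01063231, -0.0900929 ,  0.00884872]), 'opening': 0.09178259790722107}
```

View pics/scene0.png

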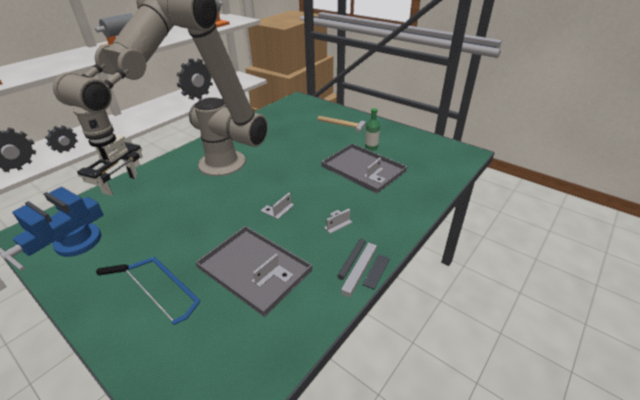

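View pics/side0.png

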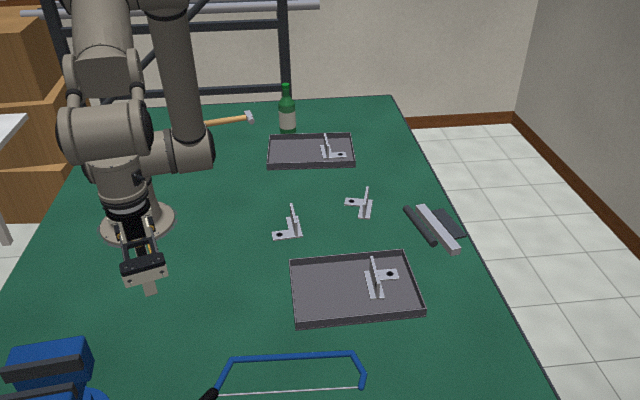

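View pics/wrist0.png

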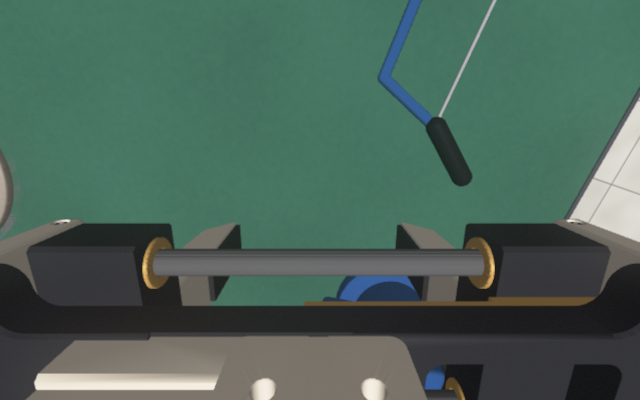

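The overviews show the loose brackets near side (290,225) and (362,205). The samples are near (378,278) in tray_b and (332,152) in tray_a. I'll enlarge the crops.

```bash
python3 - <<'E'
import cv2,numpy as np
a=cv2.imread("pics/side0.png"); b=cv2.imread("pics/scene0.png")
def z(i,x,y,w,h): return cv2.resize(i[y:y+h,x:x+w],(400,300),interpolation=cv2.INTER_CUBIC)
cv2.imwrite("pics/z1.png",np.vstack([np.hstack([z(a,262,190,120,90-30+30),z(a,340,245,80,60)]),np.hstack([z(a,305,125,60,45),z(b,255,190,100,75)])]))
cv2.imwrite("pics/z2.png",np.hstack([z(b,235,245,80,60),z(b,340,145,60,45)]))
E
```

```text
(no output)
```

View pics/z1.png

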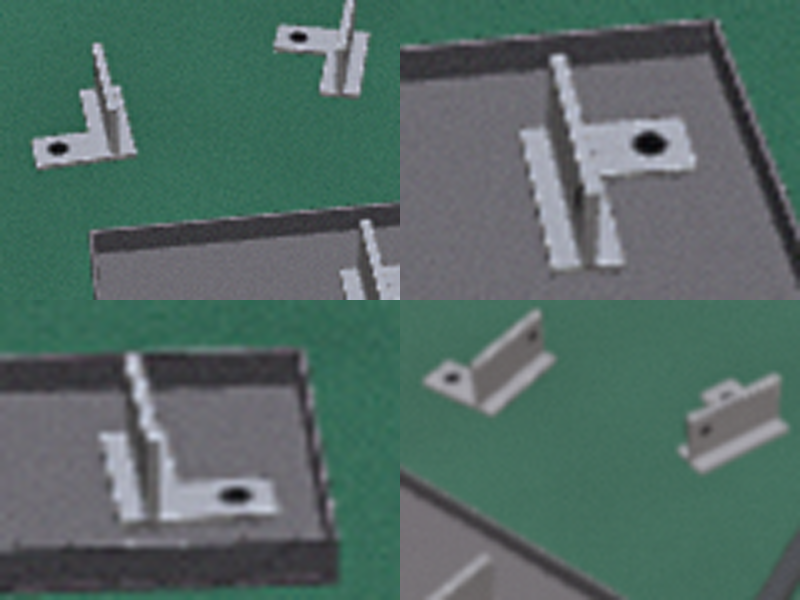

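View pics/z2.png

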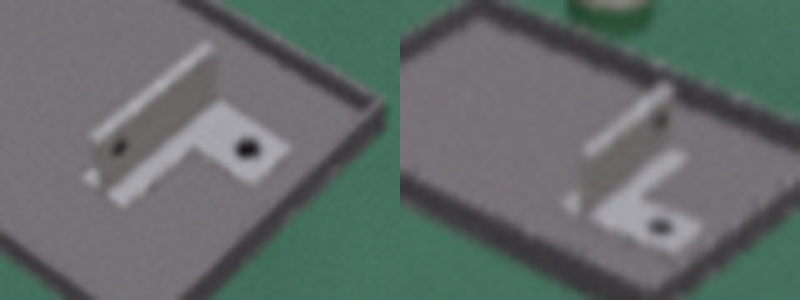

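tray_b's sample has its foot at the +y end pointing +x, so it is right-hand. tray_a's sample has its foot at the -y end pointing +x, so it is left-hand. Loose bracket 1 (side 290,225) has its foot at the -y end pointing -x, so it is right-hand and goes to tray_b. Loose bracket 2 has its foot at the +y end pointing -x, so it is left-hand and goes to tray_a. Next I'll work out positions.

```bash
cat > h.py <<'E'
from cell import telemetry, read_camera
import numpy as np, cv2, math
def ray(c,uv,z):
    f=200/math.tan(math.radians(c["fovy"])/2)
    R=np.array(c["R"]);t=np.array(c["t"]);o=-R.T@t
    d=R.T@np.array([(uv[0]-c["cx"])/f,(uv[1]-c["cy"])/f,1])
    return (o+d*(z-o[2])/d[2])
def proj(c,X):
    f=200/math.tan(math.radians(c["fovy"])/2)
    p=np.array(c["R"])@np.array(X)+np.array(c["t"]); return p[:2]/p[2]*f+[c["cx"],c["cy"]]
E
python3 - <<'E'
from h import *
np.set_printoptions(precision=4,suppress=True)
s=read_camera("side"); g=read_camera("scene")
print("L1 side top",ray(s,(291.1,203.5),.055),ray(s,(296.5,216.4),.055))
print("L1 scene top",ray(g,(273.75,208.75),.055),ray(g,(290,193),.055))
print("L2 scene top",ray(g,(327.5,220),.055),ray(g,(349.5,209.5),.055))
for k,im,c in (("side",s["image"],s),("scene",g["image"],g)):
    hsv=cv2.cvtColor(im,cv2.COLOR_RGB2HSV)
    m=(hsv[...,1]<70).astype(np.uint8)*255
    cs,_=cv2.findContours(m,cv2.RETR_EXTERNAL,cv2.CHAIN_APPROX_NONE)
    for q in cs:
        a=cv2.contourArea(q)
        if a>150:
            x,y,w,h=cv2.boundingRect(q)
            if w>200: continue
            print(k,a,(x,y,w,h))
            if a>2000 and y>120:
                ap=cv2.approxPolyDP(q,6,True)[:,0]
                print([(tuple(p.tolist()),ray(c,p,.028)[:2].round(3).tolist()) for p in ap])
E
```

```text
L1 side top [ 0.4584 -0.0353  0.055 ] [ 0.4702 -0.101   0.055 ]
L1 scene top [ 0.4788 -0.1367  0.055 ] [ 0.4612 -0.0287  0.055 ]
L2 scene top [ 0.6743 -0.0649  0.055 ] [0.7022 0.0303 0.055 ]
side 277.5 (201, 386, 157, 14)
side 517.5 (0, 382, 78, 18)
side 1269.5 (0, 354, 84, 30)
side 8759.5 (289, 248, 138, 83)
[((403, 249), [0.746, -0.247]), ((289, 259), [0.44, -0.25]), ((295, 329), [0.441, -0.487]), ((425, 316), [0.74, -0.484])]
side 1338.0 (0, 212, 40, 79)
side 471.0 (271, 203, 32, 38)
side 385.5 (344, 186, 29, 34)
side 2990.0 (266, 132, 90, 38)
[((350, 132), [0.708, 0.45]), ((269, 134), [0.401, 0.473]), ((267, 169), [0.389, 0.216]), ((354, 167), [0.683, 0.192])]
side 560.0 (0, 112, 29, 39)
side 255.0 (278, 111, 18, 19)
scene 312.5 (97, 265, 77, 56)
scene 410.0 (363, 254, 27, 35)
scene 8598.5 (0, 244, 114, 156)
[((0, 247), [-0.151, -0.843]), ((0, 399), [0.437, -1.019]), ((113, 399), [0.648, -0.85]), ((9, 264), [-0.035, -0.852]), ((24, 269), [0.028, -0.829]), ((12, 256), [-0.069, -0.832]), ((21, 247), [-0.092, -0.797])]
scene 665.5 (341, 242, 36, 56)
scene 293.0 (338, 238, 28, 42)
scene 5599.5 (195, 226, 117, 91)
[((243, 226), [0.435, -0.253]), ((195, 262), [0.442, -0.467]), ((265, 316), [0.767, -0.469]), ((311, 264), [0.745, -0.241])]
scene 429.5 (324, 208, 29, 26)
scene 417.0 (260, 192, 34, 28)
scene 2301.0 (321, 143, 87, 51)
[((321, 161), [0.385, 0.259]), ((376, 193), [0.708, 0.206]), ((407, 166), [0.71, 0.455]), ((352, 143), [0.403, 0.477])]
scene 189.5 (365, 130, 15, 17)
scene 299.5 (317, 115, 49, 18)
```

```bash
python3 -m creep '[1,0.04,0.04,0,0.176, 1,0.04,0.04,0,0.176, 1,0.04,0.04,0,0.176, 1,0.04,0.04,0,0.176, 1,0.04,0.04,0,0.176, 1,0.04,0.04,0,0.176, 1,0.04,0.04,0,0.176, 1,0.04,0.04,0,0.176, 1,0,0,0,0, 1,0,0,0,0]' 40
python3 - <<'E'
from h import *
c=read_camera("wrist"); cv2.imwrite("pics/w1.png",c["image"][:,:,::-1])
o=telemetry.observe(); print(o["time"],o["tool_pos"],o["tool_rot"],o["qpos"])
E
```

```text
time: 1.5
tool_pos: [0.4903, -0.1681, 0.2504]
tool_rot: [3.141, 0.001, 1.767]
contact_force: [-0.5, 0.2, -0.1]
opening: 0.0916
1.55 [ 0.49019695 -0.16829805  0.25044066] [3.14064835e+00 3.01165441e-04 1.76624961e+00] [-4.78869651e-01  3.30272106e-01  1.54516602e+00  3.71558365e-04
  1.26522888e+00 -6.74434686e-01]
```

View pics/w1.png

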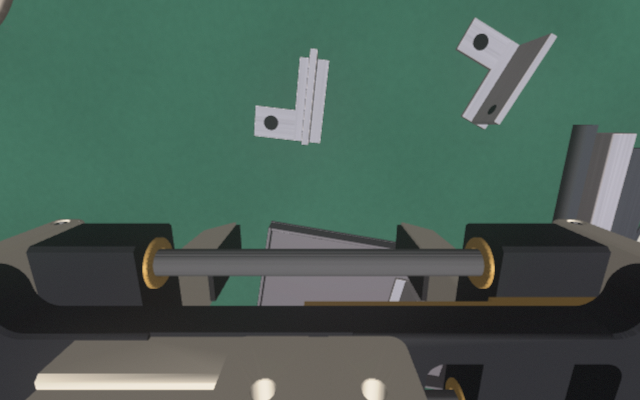

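The wrist view confirms the hands. The bracket at (310,100) has its foot at the near end pointing left, so it is right-hand. The one at (505,75) has its foot at the far end pointing left, so it is left-hand. I'll zoom in on the web edges.

```bash
python3 - <<'E'
import cv2,numpy as np
a=cv2.imread("pics/w1.png")
def z(i,x,y,w,h): return cv2.resize(i[y:y+h,x:x+w],(400,480),interpolation=cv2.INTER_CUBIC)
cv2.imwrite("pics/z3.png",np.hstack([z(a,245,40,100,120),z(a,455,15,100,120)]))
E
```

```text
(no output)
```

View pics/z3.png

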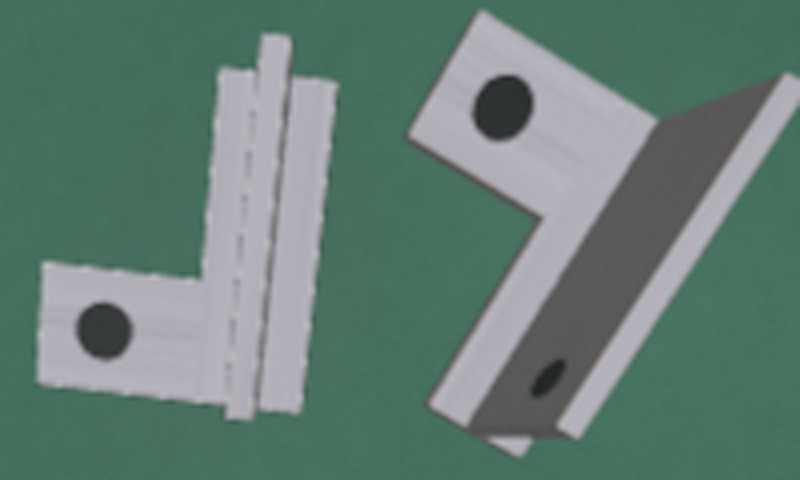

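```bash
python3 - <<'E'
from h import *
np.set_printoptions(precision=4,suppress=True)
c=read_camera("wrist")
for n,f,b in (("R",(314,48.75),(305,144.75)),("L",(553.75,34.75),(497,122.75))):
    F=ray(c,f,.055);B=ray(c,b,.055);d=F-B
    print(n,F,B,"mid",(F+B)/2,"len",np.hypot(*d[:2]),"yaw",math.atan2(d[1],d[0]))
# base corners check R at z=.006
for p in [(219,68),(338,82),(300,412)]: print(ray(c,(245+p[0]/4,40+p[1]/4),.006))
for p in [(427,404),(522,458)]: print(ray(c,(455+(p[0]-400)/4,15+p[1]/4),.006))
E
```

```text
R [ 0.4593 -0.0311  0.055 ] [ 0.4681 -0.1295  0.055 ] mid [ 0.4637 -0.0803  0.055 ] len 0.09877670780939121 yaw 1.6598377484402649
L [0.6981 0.0295 0.055 ] [ 0.6715 -0.0649  0.055 ] mid [ 0.6848 -0.0177  0.055 ] len 0.09807855249838524 yaw 1.2964927657586245
[ 0.4416 -0.0328  0.006 ]
[ 0.4774 -0.0297  0.006 ]
[ 0.4854 -0.1279  0.006 ]
[ 0.6542 -0.0603  0.006 ]
[ 0.6893 -0.0703  0.006 ]
```

```bash
python3 -m creep '[1,-0.013,0.044,0,-0.053, 1,-0.013,0.044,0,-0.053, 1,0,0,-0.05,0, 1,0,0,-0.05,0, 1,0,0,-0.05,0, 1,0,0,0,0]' 40
```

```text
time: 2.35
tool_pos: [0.4605, -0.0861, 0.0995]
tool_rot: [3.135, 0.004, 1.637]
contact_force: [-0.6, -0.4, 0.4]
opening: 0.0922
```

```bash
python3 -m creep '[1,0.003,0.006,-0.02,0.022, 1,0,0,-0.03,0, 1,0,0,-0.01,0, 1,0,0,0,0]' 40
python3 - <<'E'
from h import *
for n in ["side","scene"]:
    c=read_camera(n); cv2.imwrite(f"pics/{n}2.png",c["image"][:,:,::-1])
a=cv2.imread("pics/side2.png")[150:270,230:390];b=cv2.imread("pics/scene2.png")[150:270,200:360]
cv2.imwrite("pics/z4.png",np.hstack([cv2.resize(i,(400,300)) for i in (a,b)]))
E
```

```text
time: 2.85
tool_pos: [0.468, -0.0847, 0.0459]
tool_rot: [3.124, 0.009, 1.653]
contact_force: [-0.8, 0.7, 0.2]
opening: 0.0915
```

View pics/z4.png

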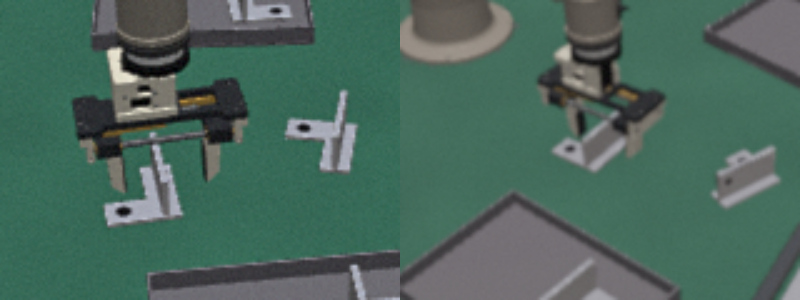

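The fingers straddle the web (side crop 160,175). I'll trim the position and close.

```bash
python3 -m creep '[1,-0.004,0.004,-0.005,0.005, 1,0,0,0,0, 0,0,0,0,0, 0,0,0,0,0, 0,0,0,0,0, 0,0,0,0,0, 0,0,0,0,0, 0,0,0,0,0, 0,0,0,0,0]' 40
```

```text
time: 4.08
tool_pos: [0.4649, -0.0806, 0.0428]
tool_rot: [3.12, 0.011, 1.659]
contact_force: [0.1, 1.0, 1.1]
opening: 0.0267
```

```bash
python3 -m creep '[0,0,0,0,0, 0,0,0,0,0, 0,0,0,0,0, 0,0,0,0,0, 0,0,0,0,0]' 40
```

```text
time: 4.7
tool_pos: [0.4637, -0.0804, 0.0437]
tool_rot: [3.123, 0.01, 1.659]
contact_force: [-0.1, 0.1, 0.3]
opening: 0.008
```

```bash
python3 -m creep '[0,0,0,0.02,0, 0,0,0,0.04,0, 0,0,0,0.04,0, 0,0,0,0,0]' 40
python3 - <<'E'
from h import *
c=read_camera("side"); cv2.imwrite("pics/z5.png",cv2.resize(c["image"][120:280,220:420,::-1],(600,480)))
E
```

```text
time: 5.2
tool_pos: [0.4615, -0.0795, 0.1429]
tool_rot: [3.129, 0.007, 1.659]
contact_force: [-0.2, -0.2, -5.3]
opening: 0.0079
```

View pics/z5.png

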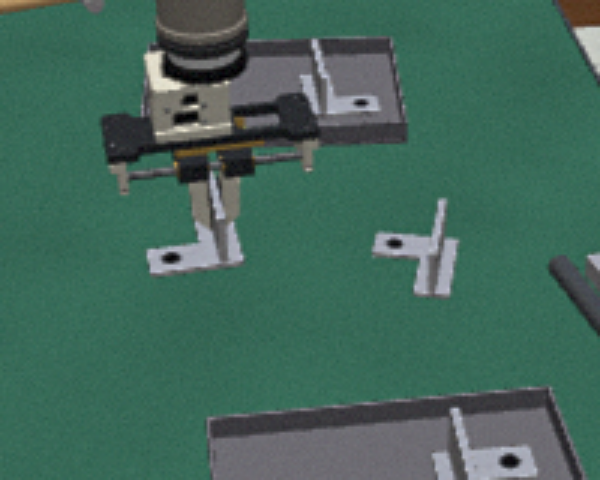

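The bracket is held level in the air (crop 205,240). Now over to tray_b.

```bash
python3 -m creep '[0,0.008,-0.03,0,0, 0,0.012,-0.05,0,-0.01, 0,0.014,-0.05,0,-0.01, 0,0.014,-0.05,0,-0.01, 0,0.012,-0.05,0,-0.01, 0,0.008,-0.03,0,0, 0,0,-0.015,0,0, 0,0,0,0,0]' 40
python3 - <<'E'
from h import *
for n in ["side","scene"]:
    c=read_camera(n); cv2.imwrite(f"pics/{n}3.png",c["image"][:,:,::-1])
a=cv2.imread("pics/side3.png")[180:350,250:450];b=cv2.imread("pics/scene3.png")[160:330,160:360]
cv2.imwrite("pics/z6.png",np.hstack([cv2.resize(i,(400,340)) for i in (a,b)]))
E
```

```text
time: 6.25
tool_pos: [0.5204, -0.3562, 0.118]
tool_rot: [-3.124, -0.018, 1.619]
contact_force: [0.1, 1.2, -5.2]
opening: 0.0075
```

View pics/z6.png

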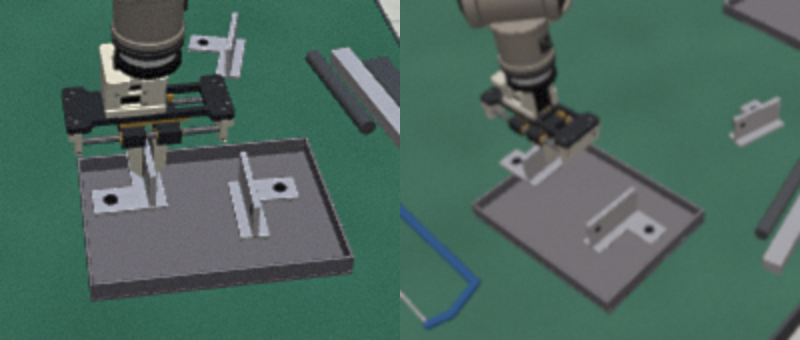

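```bash
python3 -m creep '[0,0.009,0,-0.02,0, 0,0,0,-0.02,0, 0,0,0,-0.01,0, 0,0,0,-0.005,0, 0,0,0,0,0, 0,0,0,0,0]' 40
```

```text
time: 7.1
tool_pos: [0.5319, -0.3499, 0.0604]
tool_rot: [-3.125, -0.019, 1.625]
contact_force: [0.6, -0.3, -4.3]
opening: 0.0076
```

```bash
python3 -m creep '[0,0,0,-0.004,0, 0,0,0,-0.003,0, 0,0,0,0,0, 0,0,0,0,0]' 40;  python3 -m creep '[0,0,0,-0.002,0, 0,0,0,0,0]' 40
```

```text
time: 7.6
tool_pos: [0.5323, -0.3505, 0.0542]
tool_rot: [-3.126, -0.017, 1.625]
contact_force: [-0.2, -0.4, -5.4]
opening: 0.0079
time: 7.85
tool_pos: [0.5323, -0.3506, 0.0522]
tool_rot: [-3.126, -0.017, 1.625]
contact_force: [-0.6, -0.5, -5.1]
opening: 0.0079
```

```bash
python3 -m creep '[0,0,0,-0.002,0, 0,0,0,0,0]' 40;  python3 -m creep '[0,0,0,-0.0015,0, 0,0,0,0,0]' 40;
```

```text
time: 8.1
tool_pos: [0.5323, -0.3506, 0.05]
tool_rot: [-3.126, -0.017, 1.625]
contact_force: [-0.0, -0.1, -4.4]
opening: 0.0075
time: 8.35
tool_pos: [0.5324, -0.3506, 0.0484]
tool_rot: [-3.126, -0.017, 1.625]
contact_force: [-0.6, 0.3, -4.2]
opening: 0.008
```

```bash
python3 -m creep '[0,0,0,-0.0015,0, 0,0,0,0,0]' 20;  python3 -m creep '[0,0,0,-0.001,0, 0,0,0,0,0]' 20;
```

```text
time: 8.6
tool_pos: [0.5326, -0.3505, 0.0479]
tool_rot: [-3.127, -0.017, 1.625]
contact_force: [0.1, 0.4, -5.1]
opening: 0.0082
time: 8.85
tool_pos: [0.5327, -0.3505, 0.0477]
tool_rot: [-3.128, -0.016, 1.625]
contact_force: [-0.9, 0.9, -3.8]
opening: 0.0081
```

```bash
python3 -m creep '[0,0,0,-0.002,0, 0,0,0,0,0]' 10;  python3 -m creep '[0,0,0,-0.002,0, 0,0,0,0,0]' 6; python3 - <<'E'
from h import *
c=read_camera("side"); cv2.imwrite("pics/z7.png",cv2.resize(c["image"][200:340,270:440,::-1],(680,560)))
E
```

```text
time: 9.1
tool_pos: [0.5329, -0.3506, 0.0466]
tool_rot: [-3.128, -0.016, 1.625]
contact_force: [-0.4, 1.5, -2.8]
opening: 0.0079
time: 9.35
tool_pos: [0.5329, -0.3512, 0.0454]
tool_rot: [-3.129, -0.015, 1.625]
contact_force: [-1.4, 1.5, -1.9]
opening: 0.0079
```

View pics/z7.png

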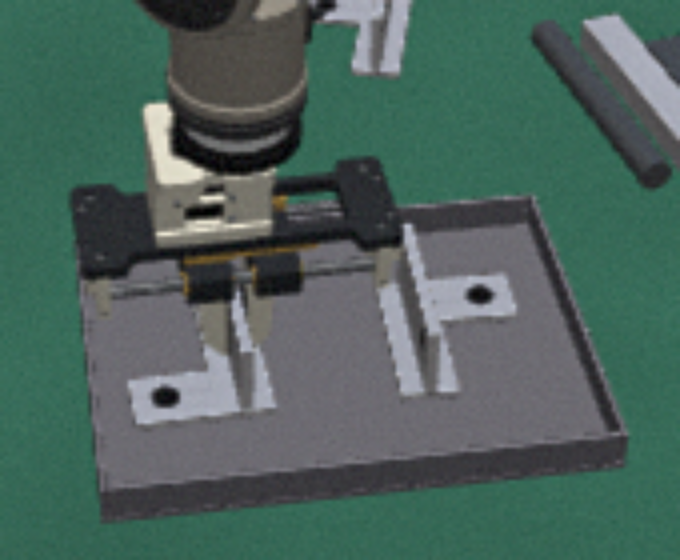

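```bash
python3 -m creep '[0.3,0,0,0,0, 0.3,0,0,0,0, 0.5,0,0,0,0, 0.5,0,0,0,0, 0.5,0,0,0,0]' 10; python3 - <<'E'
from h import *
c=read_camera("side"); cv2.imwrite("pics/z8.png",cv2.resize(c["image"][200:340,270:440,::-1],(680,560)))
E
```

```text
time: 10.02
tool_pos: [0.5338, -0.3521, 0.0453]
tool_rot: [-3.131, -0.013, 1.625]
contact_force: [-1.2, -0.2, -0.3]
opening: 0.0455
```

View pics/z8.png

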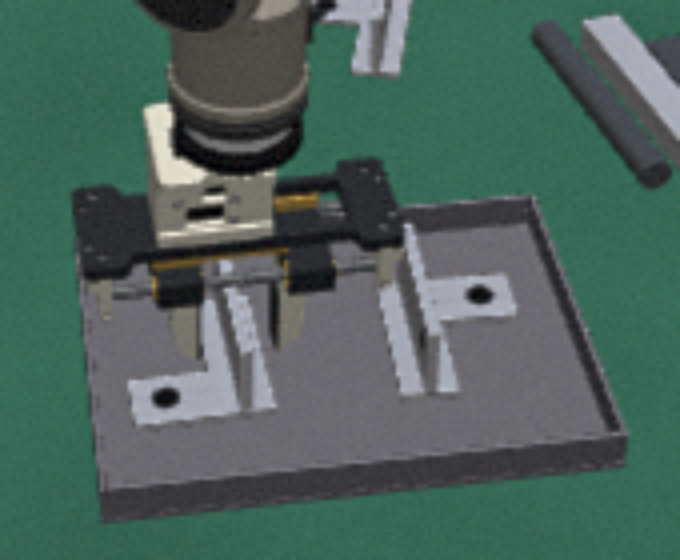

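Released and standing. I'll lift and go over the left bracket.

```bash
python3 -m creep '[0.6,0,0,0.03,0, 1,0,0,0.05,0, 1,0,0,0.05,0, 1,0,0,0.02,0, 1,0.025,0.05,0,-0.055, 1,0.025,0.056,0,-0.055, 1,0.025,0.056,0,-0.055, 1,0.025,0.056,0,-0.055, 1,0.025,0.056,0,-0.055, 1,0.025,0.05,0,-0.055, 1,0,0,0,0]' 40
python3 - <<'E'
from h import *
for n in ["side","wrist"]:
    c=read_camera(n); cv2.imwrite(f"pics/{n}4.png",c["image"][:,:,::-1])
a=cv2.imread("pics/side4.png")[140:340,240:480];b=cv2.imread("pics/wrist4.png")
cv2.imwrite("pics/z9.png",np.hstack([cv2.resize(a,(400,300)),cv2.resize(b,(400,300))]))
E
```

```text
time: 11.45
tool_pos: [0.6854, -0.0187, 0.2007]
tool_rot: [-3.133, -0.013, 1.28]
contact_force: [0.9, -1.3, -0.3]
opening: 0.0917
```

View pics/z9.png

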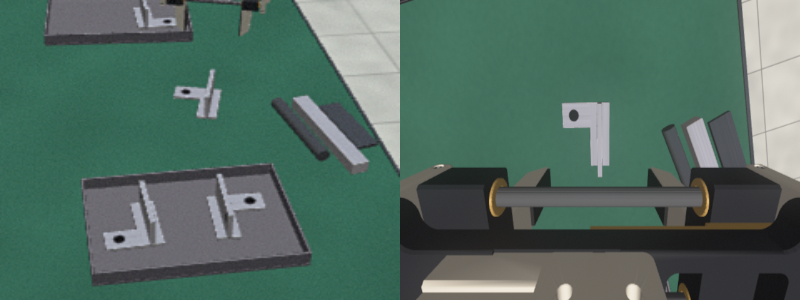

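R stands in tray_b (side crop 145,225). The left bracket's web is aligned at wrist crop column 600. A quick recheck of the web ends, then down.

```bash
python3 - <<'E'
from h import *
c=read_camera("wrist"); i=c["image"]
cv2.imwrite("pics/z10.png",cv2.resize(i[125:245,250:350,::-1],(500,600),interpolation=cv2.INTER_CUBIC))
np.save("cw.npy",c,allow_pickle=True)
E
```

```text
(no output)
```

View pics/z10.png

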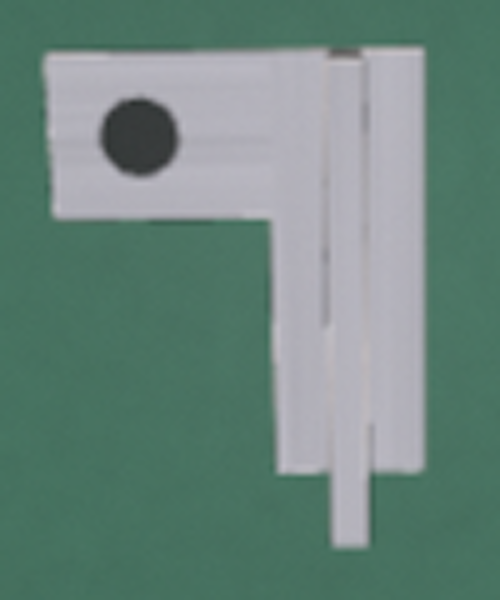

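```bash
python3 - <<'E'
from h import *
c=np.load("cw.npy",allow_pickle=True).item()
F=ray(c,(250+345/5,125+57/5),.055);B=ray(c,(250+350/5,125+547/5),.055);d=F-B
print((F+B)/2,np.hypot(*d[:2]),math.atan2(d[1],d[0])); o=telemetry.observe(); print(o["tool_pos"],o["tool_rot"])
E
```

```text
[ 0.68644486 -0.01657327  0.055     ] 0.09903637499205128 1.288232421666736
[ 0.68415025 -0.02380652  0.2008871 ] [-3.13306172 -0.01139874  1.27552949]
```

```bash
python3 -m creep '[1,0.002,0.007,-0.03,0.014, 1,0,0,-0.045,0, 1,0,0,-0.03,0, 1,0,0,0,0, 1,0,0,0,0]' 40
```

```text
time: 12.22
tool_pos: [0.6852, -0.0262, 0.0968]
tool_rot: [-3.138, -0.011, 1.28]
contact_force: [-0.0, -0.1, -0.3]
opening: 0.0914
```

```bash
python3 -m creep '[1,0.001,0.009,-0.02,0.01, 1,0,0,-0.02,0, 1,0,0,0,0, 1,0,0,0,0]' 40
```

```text
time: 12.72
tool_pos: [0.6881, -0.0166, 0.0586]
tool_rot: [3.139, -0.012, 1.291]
contact_force: [-1.1, -0.3, -0.3]
opening: 0.0918
```

```bash
python3 -m creep '[1,-0.002,0,-0.015,0, 1,0,0,0,0, 1,0,0,0,0]' 40
python3 - <<'E'
from h import *
c=read_camera("side"); cv2.imwrite("pics/z11.png",cv2.resize(c["image"][120:260,270:440,::-1],(680,560)))
E
```

```text
time: 13.1
tool_pos: [0.6866, -0.0164, 0.0438]
tool_rot: [3.137, -0.012, 1.292]
contact_force: [0.3, -0.8, 0.2]
opening: 0.0919
```

View pics/z11.png

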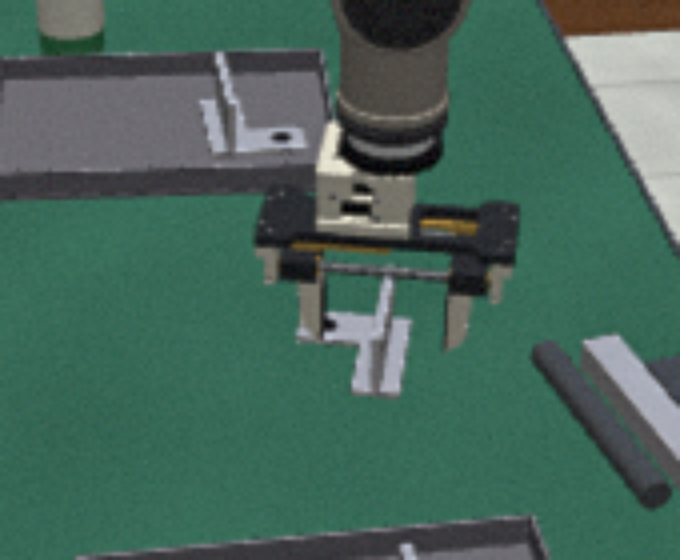

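The fingers straddle the left bracket's web (crop 380,330). I'll close and lift.

```bash
python3 -m creep '[0,0,0,0,0, 0,0,0,0,0, 0,0,0,0,0, 0,0,0,0,0, 0,0,0,0,0, 0,0,0,0,0, 0,0,0,0,0, 0,0,0,0,0, 0,0,0,0,0, 0,0,0,0,0, 0,0,0,0,0, 0,0,0,0,0]' 40; python3 -m creep '[0,0,0,0.02,0, 0,0,0,0.04,0, 0,0,0,0.04,0, 0,0,0,0.02,0, 0,0,0,0,0]' 40
```

```text
time: 14.65
tool_pos: [0.6865, -0.0165, 0.0444]
tool_rot: [3.137, -0.012, 1.291]
contact_force: [0.9, -0.7, 0.5]
opening: 0.0076
time: 15.28
tool_pos: [0.6844, -0.0161, 0.1689]
tool_rot: [3.141, -0.011, 1.292]
contact_force: [0.2, 0.6, -4.7]
opening: 0.0077
```

```bash
python3 -m creep '[0,-0.015,0.03,0,0.02, 0,-0.025,0.047,0,0.026, 0,-0.026,0.05,0,0.026, 0,-0.026,0.05,0,0.026, 0,-0.026,0.05,0,0.026, 0,-0.026,0.05,0,0.026, 0,-0.025,0.047,0,0.026, 0,-0.015,0.03,0,0.02, 0,-0.01,0.015,0,0.008, 0,0,0,0,0]' 40
python3 - <<'E'
from h import *
for n in ["side","scene"]:
    c=read_camera(n); cv2.imwrite(f"pics/{n}5.png",c["image"][:,:,::-1])
a=cv2.imread("pics/side5.png")[60:210,220:420];b=cv2.imread("pics/scene5.png")[70:220,260:460]
cv2.imwrite("pics/z12.png",np.hstack([cv2.resize(i,(400,300)) for i in (a,b)]))
E
```

```text
time: 16.52
tool_pos: [0.4773, 0.3599, 0.1588]
tool_rot: [-3.128, -0.004, 1.499]
contact_force: [-0.1, -0.7, -5.0]
opening: 0.0078
```

View pics/z12.png

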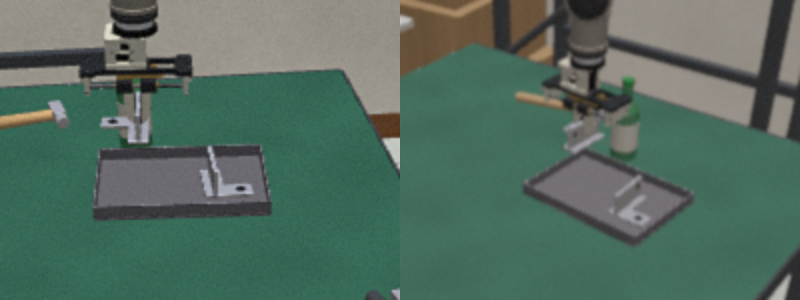

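```bash
python3 - <<'E'
from h import *
c=read_camera("scene"); print(ray(c,(372.5,147.5),0)); c=read_camera("side"); print(ray(c,(288,132),0))
E
python3 -m creep '[0,0.009,-0.005,-0.02,0, 0,0,0,-0.03,0, 0,0,0,-0.02,0, 0,0,0,-0.01,0, 0,0,0,0,0, 0,0,0,0,0]' 40
```

```text
[0.47993955 0.54166268 0.        ]
[0.47433687 0.53583737 0.        ]
time: 17.48
tool_pos: [0.4936, 0.3482, 0.0793]
tool_rot: [-3.134, -0.006, 1.487]
contact_force: [0.8, 0.5, -4.8]
opening: 0.0078
```

```bash
python3 -m creep '[0,-0.003,0.003,-0.014,0, 0,0,0,-0.008,0, 0,0,0,0,0, 0,0,0,0,0]' 40; python3 -m creep '[0,0,0,-0.004,0, 0,0,0,0,0]' 40
python3 - <<'E'
from h import *
c=read_camera("side"); cv2.imwrite("pics/z13.png",cv2.resize(c["image"][80:190,240:380,::-1],(700,550)))
E
```

```text
time: 17.98
tool_pos: [0.4908, 0.352, 0.0571]
tool_rot: [-3.136, -0.008, 1.487]
contact_force: [-0.2, 0.5, -4.9]
opening: 0.0084
time: 18.23
tool_pos: [0.491, 0.3521, 0.0531]
tool_rot: [-3.136, -0.008, 1.488]
contact_force: [0.2, -0.3, -4.6]
opening: 0.0079
```

View pics/z13.png

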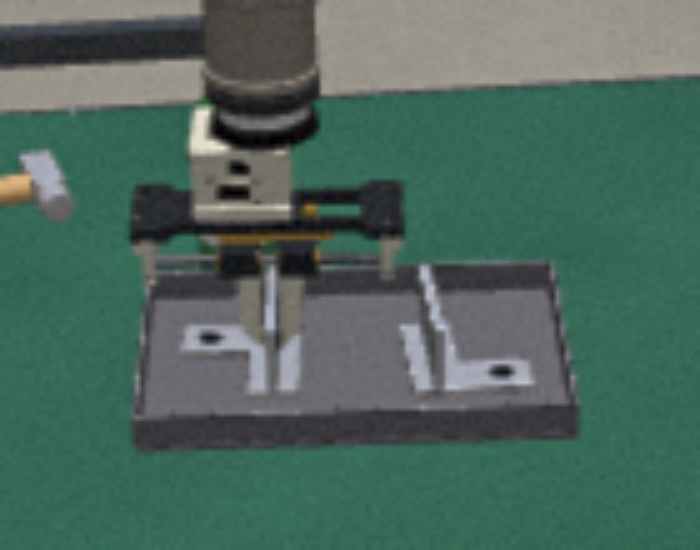

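The bracket is inside the tray and clear of the walls and the sample. Down the last 5 mm.

```bash
python3 -m creep '[0,0,0,-0.002,0, 0,0,0,-0.0015,0, 0,0,0,0,0]' 20; python3 -m creep '[0,0,0,-0.0015,0, 0,0,0,0,0]' 12; python3 -m creep '[0,0,0,-0.0015,0, 0,0,0,0,0]' 8;python3 -m creep '[0,0,0,-0.0015,0, 0,0,0,0,0]' 6
```

```text
time: 18.65
tool_pos: [0.4913, 0.3522, 0.0499]
tool_rot: [-3.137, -0.009, 1.487]
contact_force: [0.2, -0.5, -5.0]
opening: 0.0079
time: 18.9
tool_pos: [0.4915, 0.3523, 0.0485]
tool_rot: [-3.138, -0.009, 1.487]
contact_force: [0.5, -0.2, -5.4]
opening: 0.0076
time: 19.15
tool_pos: [0.4916, 0.3524, 0.0484]
tool_rot: [-3.138, -0.009, 1.488]
contact_force: [0.2, 0.1, -4.9]
opening: 0.0077
time: 19.4
tool_pos: [0.4917, 0.3527, 0.0478]
tool_rot: [-3.139, -0.01, 1.488]
contact_force: [0.3, -0.1, -4.7]
opening: 0.0082
```

```bash
python3 -m creep '[0,0,0,-0.002,0, 0,0,0,0,0]' 5;python3 -m creep '[0,0,0,-0.002,0, 0,0,0,0,0]' 5
```

```text
time: 19.65
tool_pos: [0.4918, 0.353, 0.0463]
tool_rot: [-3.139, -0.01, 1.488]
contact_force: [-0.3, 0.0, -3.8]
opening: 0.0079
time: 19.9
tool_pos: [0.4918, 0.3532, 0.0448]
tool_rot: [-3.14, -0.011, 1.488]
contact_force: [-0.4, -0.3, -2.7]
opening: 0.008
```

Contact: the load is coming off the wrist at the expected height. I'll open and lift.

```bash
python3 -m creep '[0.3,0,0,0,0, 0.3,0,0,0,0, 0.5,0,0,0,0, 0.5,0,0,0,0, 0.5,0,0,0,0]' 10; python3 -m creep '[0.5,0,0,0.03,0, 0.5,0,0,0.05,0, 0.5,0,0,0.05,0, 0.5,0,0,0.03,0, 0.5,0,-0.05,0.03,0, 0.5,0,-0.05,0,0, 0.5,0,-0.05,0,0, 0.5,0,0,0,0, 0.5,0,0,0,0]' 10
python3 - <<'E'
from h import *
np.set_printoptions(precision=4,suppress=True)
ims=[]
for n in ["side","scene"]:
    c=read_camera(n); cv2.imwrite(f"pics/{n}6.png",c["image"][:,:,::-1]); i=c["image"][:,:,::-1]
    ims+= [i[120:180,260:360],i[240:335,280:438]] if n=="side" else [i[135:200,315:415],i[220:320,190:320]]
z=[cv2.resize(i,(400,280),interpolation=cv2.INTER_CUBIC) for i in ims]
cv2.imwrite("pics/z14.png",np.vstack([np.hstack(z[:2]),np.hstack(z[2:])]))
E
```

```text
time: 20.52
tool_pos: [0.4929, 0.3535, 0.0448]
tool_rot: [-3.142, -0.012, 1.487]
contact_force: [-0.4, -0.8, 0.8]
opening: 0.0454
time: 21.65
tool_pos: [0.4916, 0.1996, 0.2412]
tool_rot: [3.139, -0.012, 1.489]
contact_force: [-0.3, 0.2, 0.9]
opening: 0.046
```

View pics/z14.png

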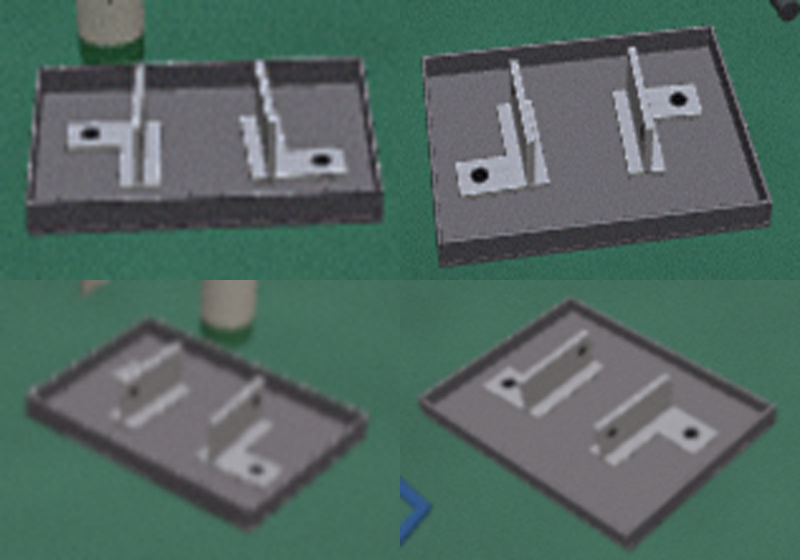

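View pics/side6.png

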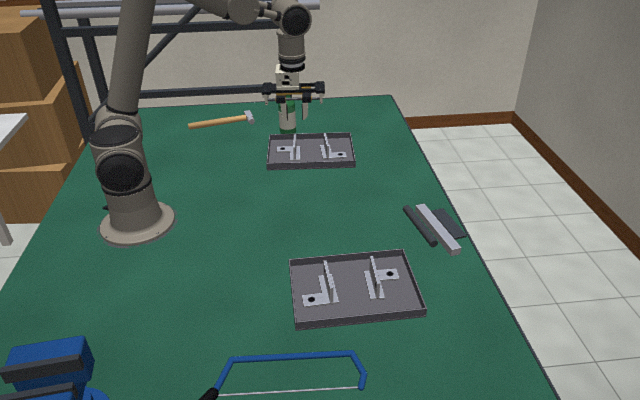

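In each tray the two brackets look like half-turn copies of each other, so they are the same hand. Both stand flat, and the gripper is clear. The samples, bottle and hacksaw appear unmoved. Handing in.

```bash
python3 -c "
from cell import workorder
print(workorder.hand_in())"
```

```text
the job is handed in; nothing more can be done
None
```

Both loose brackets are in the trays that hold their own hand, and I handed the job in at about 22 s of the 58 s allowed. The hand-in gives no verdict.

- **Which tray:** tray_b held the right-hand sample and tray_a the left-hand one, so the loose right-hand bracket went into tray_b and the loose left-hand one into tray_a.
- **Placing:** I gripped each bracket by its web and lowered it until the wrist force showed the load coming off at the expected height. Then I released it, opened the fingers and lifted away.
- **Last checks:** in the final side and scene pictures, both brackets stand flat in the empty halves of their trays, clear of the walls and the samples. In each tray the two brackets are half-turn copies of each other, which confirms the hands match. The wrist force was about 0 N with the gripper clear.
- **Checked by eye only:** the samples, hacksaw and bottle look unmoved; I did not measure their final positions.
- **Off-plan:** during sideways moves the tool drifted by up to about 25 mm in height and tilted by about 0.02 rad. I corrected the position before each grasp and placing. No check failed or disagreed.

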